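# Half-turn the bayonet lid on the snack cup and hold it short of the click

### The arm

A 7-joint arm with a two-finger parallel gripper is mounted at the origin on the work surface. World frame = base frame: x ahead of the robot, y to its left, z up, the work surface at z = 0. Lengths are in m, angles in rad, forces in N, time in s.
With the tool pointing down it reaches from about 0.35 to 0.9 m from the base axis. Payload 8.1 kg.
Tool frame: the origin (TCP) lies midway between the tips of the shut fingers; the grasp point (between the pads) lies arm.hold_point_z behind it (arm.hold_point_z is the distance from the TCP to the grasp point, in m); z points along the fingers, x is the direction in which the jaws open and shut, and the axes are right-handed (so a half turn about z gives the same grasp; the last joint's range is limited). The gripper opens to 92 mm and grips with 3 to 60 N. Pads are 19 mm wide; open, the fingers measure 130 mm over their backs; the gripper's body (75 mm by 190 mm) begins 47 mm behind the grasp point.
Start: joints at [-0.103, 0.434, 0.025, 1.573, -0.012, 1.134, -0.075], TCP at [0.625, -0, 0.227] pointing down, gripper open.
Joint ranges: [-2.62, 2.62], [-0.44, 2.09], [-1.27, 1.32], [0.08, 2.57], [-1.32, 4.46], [0.12, 2], [-2.74, 2.74]. Speed limits (rad/s): [2.22, 2.22, 3.01, 3.01, 3.14, 3.14, 3.14].

### API

Orientations are given as a rotation vector (axis times angle).
In Python, from cell import arm gives the robot as it stands.
- The arm moves only by the shell command python3 -m pendant 'ROWS' [FORCE]. ROWS is JSON, a list of rows, each an object with "dp": the shift along the tool's x, y, z in m, a list of three; "rotation": the turn, a rotation vector about the tool's x, y, z in rad, a list of three; "fingers": the closure, from -1 (fully open) to 1 (shut). In form: [{"dp": [x, y, z], "rotation": [rx, ry, rz], "fingers": fingers}, ...]. A call has 1 to 20 rows; each row is the pose to reach, as a shift and turn from the pose measured when the call began, along the tool's axes at that moment; what a row does not reach only later rows make up. A row lasts 1/8 s, in which the tool goes at most 62.5 mm and 10.7 degrees, less where a joint would pass 70% of its speed; a pose out of reach is approached as far as the arm can. A call with a gripper value outside its range is refused whole. The fingers move at their own pace and stop on an object; FORCE is the grip in N (left out, the last holds). Time passes only in rows, so rows that repeat a pose let the fingers close. It gives the time, the measured TCP pose, the force and the opening at its end, in the units of the state.
- arm.observe(): the state, without advancing time (a new reading comes with each control period).
- arm.get_image(name): name is "scene" or "side" or "wrist"; returns the picture (480x640x3 uint8, blue, green, red); there is no depth.
- arm.camera_params(name): a dict with "camera_matrix" (3x3 intrinsics, pixels), "rvec" (rotation vector, rad) and "tvec" (3), from world to camera coordinates, as OpenCV has them. Camera axes: x right, y down, z forward; pixel columns grow to the right and rows downward; lengths in m; the calibration is good to about 2 mm. A picture is of the moment at which its call begins: read the wrist's pose just before it. camera_params takes no time and is no camera call; for the wrist camera it gives the pose at the moment of the call.
- arm.sign_off(): hands the job in, once; it reports no verdict.
The state is a dict: "clock": time; "joints": joint angles; "dq": joint speeds; "joint_efforts": joint torques, N m; "position": TCP position; "ee_rot": TCP orientation; "force": force on the tool from outside, world axes, zero at the start; "ft_torque": the same for the moment, N m; "width": opening from 0.0 (shut) to 1.0 (fully open).
Only numpy, scipy, OpenCV 4.12 (cv2) and the standard library are available. Lean on these libraries where they do the work, as an engineer would, in place of code of your own. Each camera call takes 0.05 s, during which the arm holds its last target.

### The job

One of the two steel cups on the high chair tray has an apricot in it and the other has a spoon standing in it: put the bayonet lid on the cup with the apricot, lugs down through the slots until it sits on the rim. Then twist it clockwise (seen from above) half of its quarter turn, about 45 degrees, so that it is captive but the lock has not clicked, and finish while still gripping the lid there, so that I can look at the seal before it is locked. Never turn it on to the click, and leave the spoons where they are.

Things in the scene. Friction and masses are not known exactly. Their poses are not given: they have to be found in the camera images.
- lid: grey plastic bayonet lid, loose, about 90 g, 60 mm high; at the start upright on the tray, standing on its plug. Origin: centre of the plug's underside, z up. Plug 49 mm across, 0 to 16 mm above the origin; above it a disc 74 mm across, 16 to 24 mm. Seated, the disc rests on the cup's rim and the lid's origin is 64 mm above the cup's; turned, it is captive with 3 mm play upwards
- lid_fin (a point): on the lid's axis, 48 mm above its origin, in the upright flat fin by which the lid is gripped and turned: 48 mm long along the lid's x, 14 mm thick along y, 24 to 60 mm above the lid's origin. The fin points to both lugs
- lid_lug (a point): outer end of the +x lug. Two lugs stand out of the plug on the lid's +x and -x, under the disc (hidden from above), to 31 mm from the axis, 8 mm wide, 2 to 8 mm above the lid's origin. Lying on the cup's flange with the lugs off the slots, the lid stands 14 mm above its seat
- cup_a: upright round steel cup, fixed by a suction foot (86 mm across); 80 mm high, 72 mm outside, 66 mm inside, inner floor 5 mm above the origin. Origin: centre of its underside, 12 mm above the work surface; z up. In its mouth a white inward flange, 5 mm thick, flush with the rim, leaves a 53 mm round opening (2 mm round the plug). Either cup may hold the apricot
- cup_a_slot (a point): cup_a's +x slot, at rim height, 30 mm from the axis. Two 14 mm wide slots break the flange on the cup's +x and -x, each marked by a small white block ear outside the rim (reaching 42 mm from the axis). The lugs go down through them, either way round (lid x along cup x or opposite), 3 mm free on each side
- cup_a_click (a point): the round steel spring catch bulging from cup_a's side, 75 degrees clockwise (from above) from +x. Under the flange a lid turns clockwise from the slots (only 11 degrees the other way); at about 58 degrees a lug meets this catch, at about 90 it has clicked past, at 96 is a hard stop. The catch is light: turn by angle, not by feel
- cup_b: a second cup, identical to cup_a in every way, same origin and axes. Either cup may hold the apricot
- cup_b_slot (a point): cup_b's +x slot, as for cup_a
- cup_b_click (a point): cup_b's spring catch, as for cup_a
- apricot_center (a point): centre of the apricot, a loose ball 34 mm across on the inner floor of one of the cups (well below the lid's plug)
- standing_spoon: bamboo training spoon standing loose and upright on its round 38 mm foot in the other cup, 135 mm tall, so it sticks out of the cup by 60 mm. Origin: centre of the foot's underside; z up.
- flat_spoon: bamboo spoon lying loose on the far side of the tray, 144 mm long along its y, 30 mm wide, 9 mm thick; origin on its underside near the middle. A bystander.
- suction_bowl: green silicone suction bowl, fixed, 110 mm across, 45 mm high; origin: centre of its underside. A bystander.
- snack_box: blue snack container with shut, clipped lid, fixed, 98 by 114 mm, 55 mm high; origin: centre of its underside. A bystander.
- tray: white moulded high chair tray, fixed, 380 by 660 mm, surface 12 mm above the work surface, lip 24 mm; origin: centre of its underside

How it is judged:
On the way, in this order (a step that is already met when the one before it is completed fails the run):
1. the lid is lifted off the tray (height (world z) of lid above 0.07 m and contact force between the fingers and lid above 1 N), for 0.1 s.
2. the lid is down in the mouth of the cup that holds the apricot, lugs through the slots (((horizontal distance between apricot_center and cup_a below 0.03 m and horizontal distance between lid and cup_a below 0.005 m and z of lid in the frame of cup_a between 0.058 and 0.0685 m) or (horizontal distance between apricot_center and cup_b below 0.03 m and horizontal distance between lid and cup_b below 0.005 m and z of lid in the frame of cup_b between 0.058 and 0.0685 m))), for 0.1 s.
At the end, for the whole second after the job is handed in: Lid on the apricot's cup (axis within 5 mm, at most 4.5 mm above its seat, upright within 7 degrees), turned 33 to 57 degrees from the slots, still, gripped with at least 2 N; the standing spoon stands in the other cup, the lying spoon moved under 30 mm (((horizontal distance between apricot_center and cup_a below 0.03 m and horizontal distance between lid and cup_a below 0.005 m and z of lid in the frame of cup_a between 0.058 and 0.0685 m and angle between the x axis of lid and the x axis of cup_a, either way round between 0.57 and 1 rad and horizontal distance between standing_spoon and cup_b below 0.03 m) or (horizontal distance between apricot_center and cup_b below 0.03 m and horizontal distance between lid and cup_b below 0.005 m and z of lid in the frame of cup_b between 0.058 and 0.0685 m and angle between the x axis of lid and the x axis of cup_b, either way round between 0.57 and 1 rad and horizontal distance between standing_spoon and cup_a below 0.03 m)) and angle between lid's own z axis and vertical below 0.12 rad and contact force between the fingers and lid above 2 N and angular speed of lid below 0.15 rad/s and linear speed of lid below 0.02 m/s and angle between standing_spoon's own z axis and vertical below 0.5 rad and distance of flat_spoon from where it was at the start of the episode below 0.03 m); the arm keeps its last pose, push and grip.
It fails at once if the lid is turned on into the lock click (more than 69 degrees from the slots) ((horizontal distance between lid and cup_a below 0.005 m and z of lid in the frame of cup_a between 0.058 and 0.0685 m and angle between the x axis of lid and the x axis of cup_a, either way round above 1.2 rad) or (horizontal distance between lid and cup_b below 0.005 m and z of lid in the frame of cup_b between 0.058 and 0.0685 m and angle between the x axis of lid and the x axis of cup_b, either way round above 1.2 rad)).
It fails at once if a spoon is disturbed (the lying one moved 30 mm, or the standing one tipped or moved 40 mm) (distance of flat_spoon from where it was at the start of the episode above 0.03 m or distance of standing_spoon from where it was at the start of the episode above 0.04 m or angle between standing_spoon's own z axis and vertical above 0.6 rad).
It also fails if it takes over 40 s, if anything falls off the work surface, if the arm or the gripper's body presses on something with over 40 N, if the wrist force passes 120 N, or if a joint passes its speed limit or range.

## Working session

There is one attempt and no reset: what is moved stays moved. The work goes in short steps, Python scripts to look and compute and a shell command to move; the robot and the scene stay as the last step left them, time stands still between calls to the robot, and variables do not carry over. Pictures are saved under pics/ and viewed, and the job is handed in when it is done.

```bash
ls; mkdir -p pics; python3 - <<'E'
from cell import arm
import cv2
print(arm.observe(), arm.hold_point_z)
for n in ["scene","side","wrist"]:
    cv2.imwrite(f"pics/{n}0.png",arm.get_image(n)); print(n,arm.camera_params(n))
E
```

```text
pics
{'clock': 0.0, 'joints': array([-0.10257182,  0.43524075,  0.02496995,  1.57408688, -0.01156693,
        1.13403522, -0.07513414]), 'dq': array([ 2.64811022e-04, -1.26502810e-03, -9.14278432e-04, -6.06960930e-04,
       -1.27260325e-03,  6.26765492e-04,  4.35904904e-05]), 'joint_efforts': array([ 3.89017032e-04, -6.67853522e+01,  9.84863900e-01, -3.14464223e+01,
       -6.05165795e-02,  4.27553023e-02,  1.12382318e-04]), 'position': array([ 6.24478932e-01, -8.50424985e-05,  2.25937887e-01]), 'ee_rot': array([ 3.14141584e+00, -1.81039704e-04, -2.53889352e-03]), 'force': array([-0.08397278, -0.38485261,  0.05618608]), 'ft_torque': array([ 0.0073467 , -0.01367853,  0.00909654]), 'width': 0.9974531200589561} 0.0188
scene {'camera_matrix': array([[435.59457774,   0.        , 311.97001369],
       [  0.        , 435.59457774, 247.07853204],
       [  0.        ,   0.        ,   1.        ]]), 'rvec': array([ 1.90127047,  1.91769458, -0.52213109]), 'tvec': array([ 0.01885984, -0.4460174 ,  1.10269416])}
side {'camera_matrix': array([[498.78633246,   0.        , 323.35549122],
       [  0.        , 498.78633246, 243.34433157],
       [  0.        ,   0.        ,   1.        ]]), 'rvec': array([ 2.30202878, -0.38378582,  0.16611316]), 'tvec': array([-0.5541743 ,  0.19445317,  0.87348931])}
wrist {'camera_matrix': array([[412.10824115,   0.        , 316.04300315],
       [  0.        , 412.10824115, 248.72624718],
       [  0.        ,   0.        ,   1.        ]]), 'rvec': array([-2.83398661e+00,  8.10889941e-04,  2.41994415e-04]), 'tvec': array([-0.62317525, -0.03771323,  0.39199489])}
```

View pics/scene0.png

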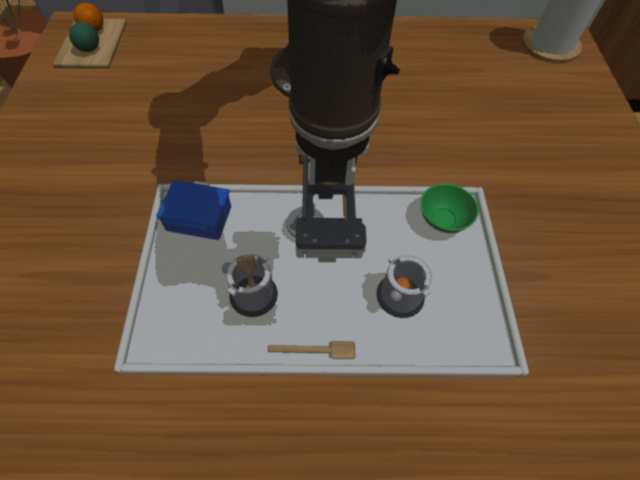

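View pics/side0.png

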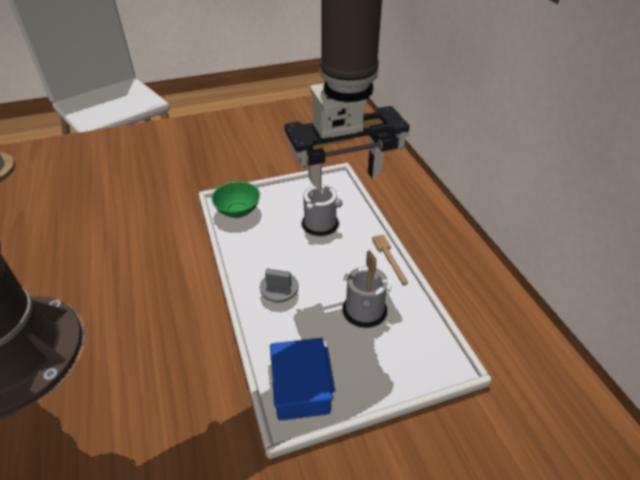

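View pics/wrist0.png

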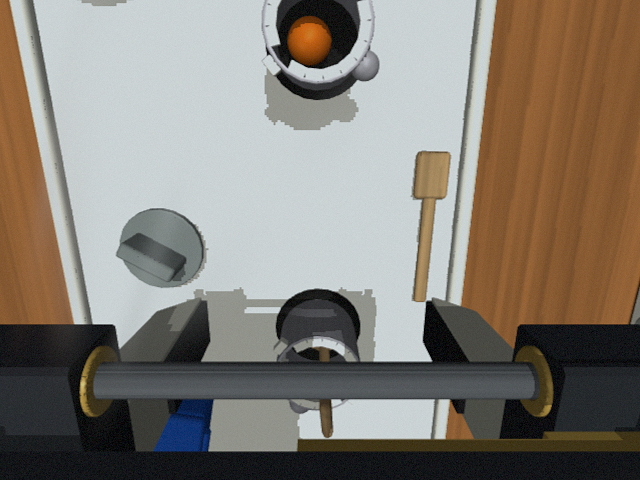

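The apricot is in the +y cup: orange at wrist (308,40), with a slot ear at (272,63) and the catch at (367,66). The spoon stands in the −y cup at (320,370). The lid is at wrist (160,247), with its fin pointing right and down.

```bash
cat > h.py <<'E'
import numpy as np, cv2
from cell import arm
def cam(n):
    p=arm.camera_params(n);R=cv2.Rodrigues(p['rvec'])[0];return p['camera_matrix'],R,p['tvec'].ravel()
def ray(c,uv,z):
    K,R,t=c;o=-R.T@t
    d=R.T@np.linalg.solve(K,np.array([uv[0],uv[1],1.]))
    return o+d*(z-o[2])/d[2]
def proj(c,P):
    K,R,t=c;q=K@(R@np.asarray(P)+t);return q[:2]/q[2]
E
python3 - <<'E'
from h import *
im=cv2.imread('pics/wrist0.png')
c=im[190:310,90:240]
cv2.imwrite('pics/lidcrop.png',cv2.resize(c,None,fx=5,fy=5,interpolation=cv2.INTER_CUBIC))
c=im[0:130,220:420]
cv2.imwrite('pics/cupcrop.png',cv2.resize(c,None,fx=4,fy=4,interpolation=cv2.INTER_CUBIC))
C=cam('wrist')
print(ray(C,(160,247),.036),ray(C,(318,28),.092),ray(C,(316,350),.092), -C[1].T@C[2])
E
```

```text
[ 0.48470106 -0.02679767  0.036     ] [0.62451026 0.13693656 0.092     ] [ 0.62309142 -0.09666434  0.092     ] [0.62325437 0.08237996 0.38496389]
```

View pics/lidcrop.png

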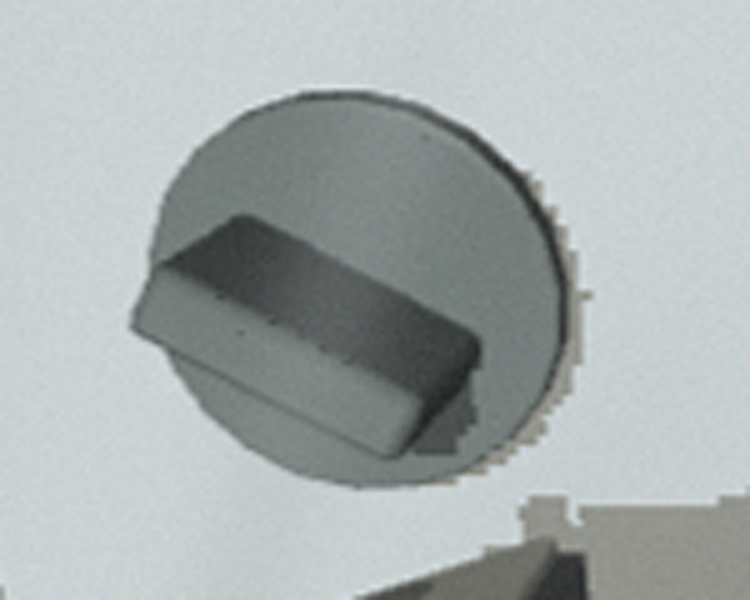

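View pics/cupcrop.png

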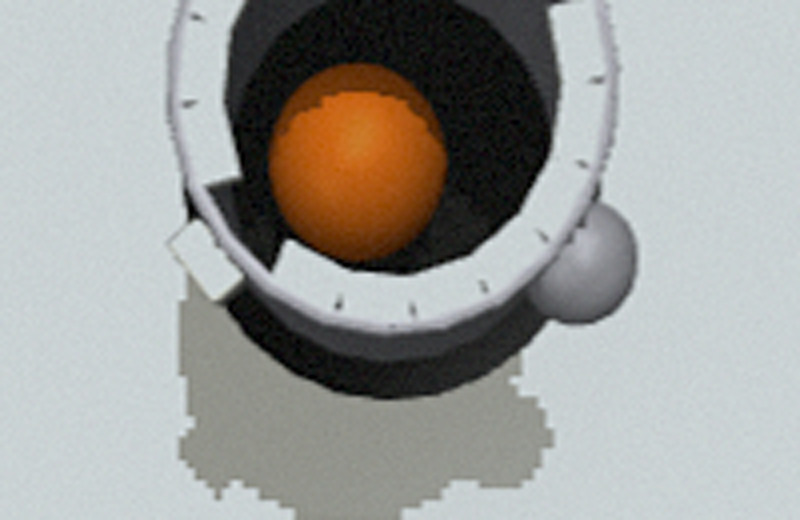

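```bash
python3 -m pendant '[{"dp":[-0.03,-0.035,-0.0],"rotation":[0,0,0],"fingers":-1},{"dp":[-0.06,-0.07,0],"rotation":[0,0,0],"fingers":-1},{"dp":[-0.06,-0.07,0],"rotation":[0,0,0],"fingers":-1},{"dp":[-0.06,-0.07,0],"rotation":[0,0,0],"fingers":-1}]' 
python3 - <<'E'
from h import *
C=cam('wrist'); im=arm.get_image('wrist'); cv2.imwrite('pics/w1.png',im)
import pickle; pickle.dump(C,open('C1.pkl','wb'))
E
```

```text
clock: 0.65
position: [0.5649, 0.0694, 0.2263]
ee_rot: [3.141, -0.0, -0.001]
force: [1.3, 0.1, -0.4]
width: 1.003
```

View pics/w1.png

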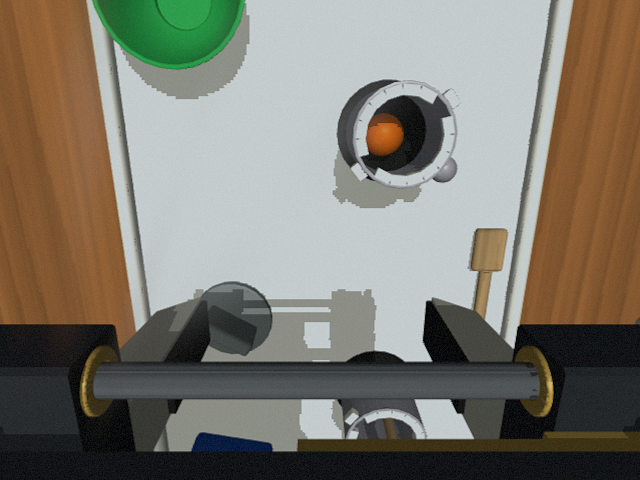

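The whole apricot cup is in view, rim centre about (405,134), ears at about (453,98) and (360,172), catch at (444,169). Next I'll zoom in on it.

```bash
python3 - <<'E'
from h import *
im=cv2.imread('pics/w1.png')
c=im[70:200,325:475]
cv2.imwrite('pics/cup1.png',cv2.resize(c,None,fx=5,fy=4.6,interpolation=cv2.INTER_CUBIC))
E
```

```text
(no output)
```

View pics/cup1.png

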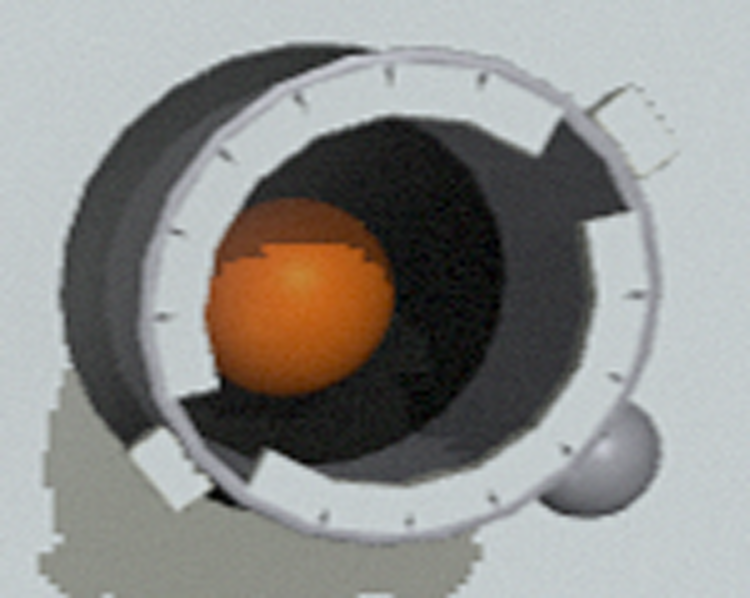

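```bash
python3 - <<'E'
from h import *
import pickle; C=pickle.load(open('C1.pkl','rb'))
im=cv2.imread('pics/w1.png')
a=cv2.GaussianBlur(im,(3,3),0).astype(int)
m=((a[:,:,2]-a[:,:,1]>3)&(a[:,:,0]>120)&(a[:,:,2]-a[:,:,0]<30)).astype(np.uint8)
sub=np.zeros_like(m);sub[70:200,340:470]=m[70:200,340:470]
ys,xs=np.nonzero(sub)
P=np.array([ray(C,(x,y),.092)[:2] for x,y in zip(xs,ys)])
def fit(P):
    A=np.c_[2*P,np.ones(len(P))];s=np.linalg.lstsq(A,(P**2).sum(1),rcond=None)[0];return s[:2],np.sqrt(s[2]+s[0]**2+s[1]**2)
for i in range(8):
    c,r=fit(P);e=abs(np.linalg.norm(P-c,axis=1)-r);P=P[e<max(.0025,2*np.median(e))]
print(len(P),c,r)
f=lambda u,v:ray(C,(325+(u+.5)/5-.5,70+(v+.5)/4.6-.5),.092)[:2]
up=[f(545,155),f(585,218),f(562,118),f(632,210)];lo=[f(213,388),f(262,452),f(182,402),f(247,485)]
U=np.mean(up,0);L=np.mean(lo,0)
print([np.linalg.norm(p-c)*1e3 for p in up+lo],[np.degrees(np.arctan2(*(p-c)[::-1])) for p in up+lo])
print((U+L)/2,np.degrees(np.arctan2(*(U-L)[::-1])))
# outer rim by eye
for p in [f(142,300),f(660,290),f(420,45),f(400,545)]: print(p, np.linalg.norm(p-c))
# ears
e1=np.mean([f(633,85),f(590,112),f(680,155),f(642,178)],0);e2=np.mean([f(130,450),f(165,425),f(212,485),f(180,510)],0)
print(e1,e2,np.degrees(np.arctan2(*(e1-e2)[::-1])),(e1+e2)/2)
# lid from pic 0
C0=cam('wrist')
E
```

```text
27 [0.61941938 0.14008575] 0.022188362551455013
[np.float64(31.105183888815578), np.float64(31.61349164855294), np.float64(35.956552624564786), np.float64(37.842626251944516), np.float64(23.731939396812308), np.float64(25.44251516139489), np.float64(28.4386983264406), np.float64(30.722423624412258)] [np.float64(42.31786625325455), np.float64(22.671378510846377), np.float64(46.318218975688985), np.float64(20.57978013723099), np.float64(-148.89137958177326), np.float64(-120.94193775019788), np.float64(-149.7361584927722), np.float64(-119.17952415171176)]
[0.62435555 0.13973482] 38.54129555273888
[0.58888534 0.14066167] 0.030539468011175765
[0.659801  0.1420533] 0.040429531535225084
[0.62464082 0.175927  ] 0.03621959471374584
[0.62664297 0.10401536] 0.03678658758820864
[0.6543721  0.16407842] [0.5937444  0.11590332] 38.47084231279733 [0.62405825 0.13999087]
```

```bash
python3 - <<'E'
from h import *
# pose of pic0 camera
K=np.array([[412.10824115,0,316.04300315],[0,412.10824115,248.72624718],[0,0,1]])
C=(K,cv2.Rodrigues(np.array([-2.83398661,8.10889941e-04,2.41994415e-04]))[0],np.array([-0.62317525,-0.03771323,0.39199489]))
f=lambda u,v,z:ray(C,(90+(u+.5)/5-.5,190+(v+.5)/5-.5),z)[:2]
q=[f(*p,.072) for p in [(158,266),(133,325),(395,460),(424,397)]]
print(np.round(q,4),np.mean(q,0),[np.linalg.norm(q[i]-q[(i+1)%4]) for i in range(4)])
print([np.degrees(np.arctan2(*(a-b)[::-1])) for a,b in [(q[3],q[0]),(q[2],q[1])]])
print([np.degrees(np.arctan2(*(a-b)[::-1])) for a,b in [(f(475,345,.072*0+.072),f(245,215,.072))]])
# disc extents on z=.036 top edge
for p in [(150,260),(340,92),(565,290),(370,487),(170,185),(215,420),(490,160)]: print(f(*p,.036))
P=np.array([f(*p,.036) for p in [(152,240),(300,92),(365,487),(170,185),(215,425),(260,105),(290,470),(200,145)]])
A=np.c_[2*P,np.ones(len(P))];s=np.linalg.lstsq(A,(P**2).sum(1),rcond=None)[0];print(s[:2],np.sqrt(s[2]+s[0]**2+s[1]**2))
E
```

```text
[[ 0.4686 -0.012 ]
 [ 0.4632 -0.0219]
 [ 0.5026 -0.0452]
 [ 0.5085 -0.0342]] [ 0.48573195 -0.02832385] [np.float64(0.011254251623662578), np.float64(0.04577884465238898), np.float64(0.012457967414961269), np.float64(0.04563276687097508)]
[np.float64(-29.073757268508974), np.float64(-30.578917781959575)]
[np.float64(-32.414720310133816)]
[ 0.44957616 -0.02177787]
[0.48669028 0.00840612]
[ 0.52245531 -0.02737692]
[ 0.48357513 -0.06517048]
[ 0.45505243 -0.00810645]
[ 0.45696939 -0.05203188]
[ 0.51139148 -0.00364895]
[ 0.4857237  -0.02858927] 0.037091959823297244
```

Measured cup: centre (0.6243, 0.1399), slot axis 38.5°, with the rim, slots and ears agreeing to about 0.4 mm. Measured lid: (0.4857, −0.0285), fin at −30°, with the disc radius coming out at 37.1 mm. I'll move above the lid with the jaws at yaw +60°.

```bash
python3 -m pendant '[{"dp":[-0.03,0.03,0.02],"rotation":[0,0,-0.17],"fingers":-1},{"dp":[-0.06,0.06,0.04],"rotation":[0,0,-0.35],"fingers":-1},{"dp":[-0.079,0.098,0.06],"rotation":[0,0,-0.53],"fingers":-1},{"dp":[-0.079,0.098,0.07],"rotation":[0,0,-0.7],"fingers":-1},{"dp":[-0.079,0.098,0.08],"rotation":[0,0,-0.88],"fingers":-1},{"dp":[-0.079,0.098,0.08],"rotation":[0,0,-1.047],"fingers":-1},{"dp":[-0.079,0.098,0.08],"rotation":[0,0,-1.047],"fingers":-1},{"dp":[-0.079,0.098,0.08],"rotation":[0,0,-1.047],"fingers":-1}]' 20
python3 - <<'E'
from h import *
print(arm.observe()['joints'])
C=cam('wrist'); im=arm.get_image('wrist'); cv2.imwrite('pics/w2.png',im)
import pickle; pickle.dump(C,open('C2.pkl','wb'))
E
```

```text
clock: 1.7
position: [0.4863, -0.0298, 0.1463]
ee_rot: [2.725, 1.562, -0.002]
force: [-0.0, 0.9, -0.2]
width: 0.996
[ 0.09932592  0.31544714 -0.18529523  1.98959995  0.07766022  0.84382027
  0.91206898]
```

View pics/w2.png

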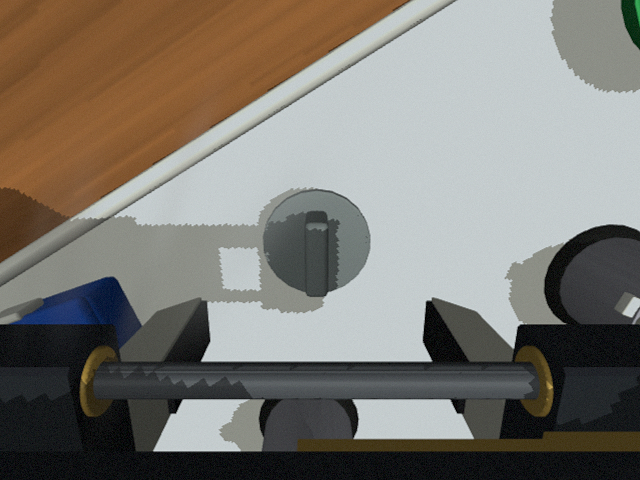

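The fin is vertical in the picture and centred at column 316, so the jaws are well aligned. I'll check the along-fin centring and then descend.

```bash
python3 - <<'E'
from h import *
import pickle; C=pickle.load(open('C2.pkl','rb'))
im=cv2.imread('pics/w2.png'); cv2.imwrite('pics/l2.png',cv2.resize(im[175:310,245:390],None,fx=4,fy=4,interpolation=cv2.INTER_CUBIC))
g=cv2.cvtColor(im,cv2.COLOR_BGR2GRAY)
# disc right edge/left edge
hsv=cv2.cvtColor(im,cv2.COLOR_BGR2HSV)
T=np.array([.4863,-.0298])
for uv,z in [((264,241),.036),((370,241),.036),((316,190),.036),((317,297),.036)]:
    print(ray(C,uv,z)[:2])
P=np.array([ray(C,u,.036)[:2] for u in [(264,241),(370,241),(316,190),(280,202),(355,205),(357,280)]])
A=np.c_[2*P,np.ones(len(P))];s=np.linalg.lstsq(A,(P**2).sum(1),rcond=None)[0];print(s[:2],np.sqrt(s[2]+s[0]**2+s[1]**2))
E
```

```text
[ 0.46498318 -0.05921009]
[0.50155158 0.00309661]
[ 0.4528197 -0.0109868]
[ 0.51917876 -0.04909389]
[ 0.48544984 -0.02930419] 0.03729604229929933
```

View pics/l2.png

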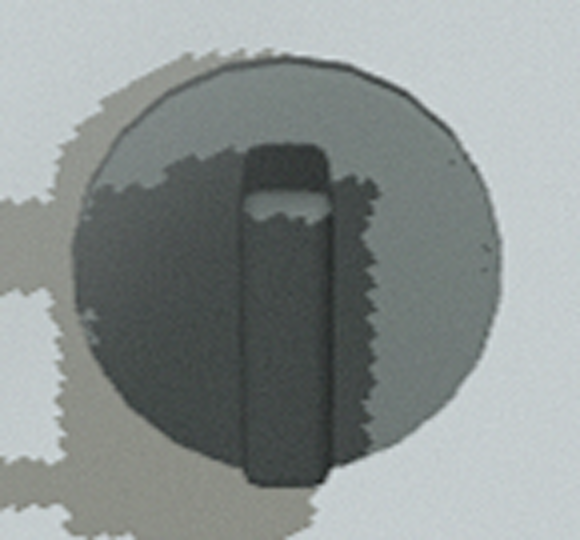

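```bash
python3 - <<'E'
from h import *
import pickle; C=pickle.load(open('C2.pkl','rb'))
a=ray(C,(316.7,222),.072);b=ray(C,(316.7,296.7),.072);print(a,b,(a+b)/2,np.linalg.norm(a-b),np.degrees(np.arctan2(*(b-a)[1::-1])))
E
python3 -m pendant '[{"dp":[0,-0.001,0.04],"rotation":[0,0,0],"fingers":-1},{"dp":[0,-0.001,0.08],"rotation":[0,0,0],"fingers":-1},{"dp":[0,-0.001,0.105],"rotation":[0,0,0],"fingers":-1},{"dp":[0,-0.001,0.105],"rotation":[0,0,0],"fingers":-1}]' 20
```

```text
[ 0.46389554 -0.0170348   0.072     ] [ 0.50478059 -0.0409937   0.072     ] [ 0.48433806 -0.02901425  0.072     ] 0.04738793202881873 -30.370573641205265
clock: 2.25
position: [0.4841, -0.0292, 0.0401]
ee_rot: [-2.725, -1.561, 0.006]
force: [0.3, -0.4, 0.7]
width: 0.999
```

```bash
python3 -m pendant '[{"dp":[0,0,0],"rotation":[0,0,0],"fingers":1},{"dp":[0,0,0],"rotation":[0,0,0],"fingers":1},{"dp":[0,0,0],"rotation":[0,0,0],"fingers":1},{"dp":[0,0,0],"rotation":[0,0,0],"fingers":1},{"dp":[0,0,0],"rotation":[0,0,0],"fingers":1},{"dp":[0,0,0],"rotation":[0,0,0],"fingers":1}]' 25
python3 -m pendant '[{"dp":[0,0,-0.02],"rotation":[0,0,0],"fingers":1},{"dp":[0,0,-0.07],"rotation":[0,0,0],"fingers":1},{"dp":[0,0,-0.13],"rotation":[0,0,0],"fingers":1},{"dp":[0,0,-0.15],"rotation":[0,0,0],"fingers":1},{"dp":[0,0,-0.15],"rotation":[0,0,0],"fingers":1}]'
python3 - <<'E'
from h import *
C=cam('wrist'); im=arm.get_image('wrist'); cv2.imwrite('pics/w3.png',im)
E
```

```text
clock: 3.0
position: [0.4841, -0.0292, 0.0401]
ee_rot: [-2.725, -1.561, 0.006]
force: [0.4, -0.1, 0.1]
width: 0.394
clock: 3.62
position: [0.4858, -0.029, 0.1918]
ee_rot: [2.725, 1.561, -0.001]
force: [0.2, 0.6, -0.0]
width: 0.002
```

View pics/w3.png

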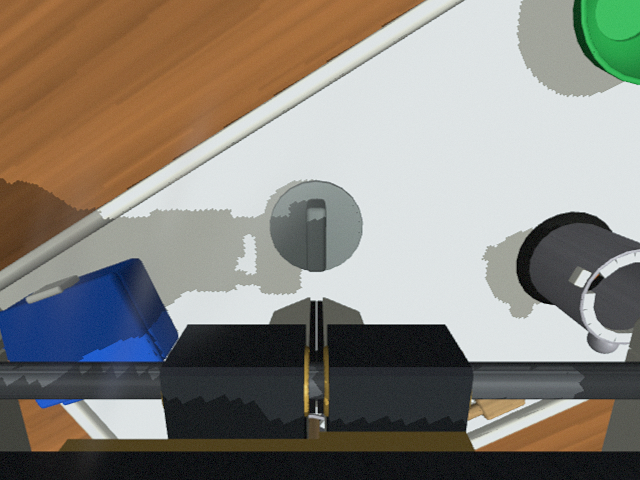

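The fingers were too slow: they were only 60% shut when I lifted, so the lid stayed standing undisturbed at (316,226). I'll reopen halfway, descend and close for longer.

```bash
python3 -m pendant '[{"dp":[0,0,0],"rotation":[0,0,0],"fingers":0},{"dp":[0,0,0],"rotation":[0,0,0],"fingers":0},{"dp":[0,0,0],"rotation":[0,0,0],"fingers":0},{"dp":[0,0,0.03],"rotation":[0,0,0],"fingers":0},{"dp":[0,0,0.06],"rotation":[0,0,0],"fingers":0},{"dp":[0,0,0.10],"rotation":[0,0,0],"fingers":0},{"dp":[0,0,0.15],"rotation":[0,0,0],"fingers":0},{"dp":[0,0,0.15],"rotation":[0,0,0],"fingers":0}]' 25
python3 -m pendant '[{"dp":[0,0,0],"rotation":[0,0,0],"fingers":1},{"dp":[0,0,0],"rotation":[0,0,0],"fingers":1},{"dp":[0,0,0],"rotation":[0,0,0],"fingers":1},{"dp":[0,0,0],"rotation":[0,0,0],"fingers":1},{"dp":[0,0,0],"rotation":[0,0,0],"fingers":1},{"dp":[0,0,0],"rotation":[0,0,0],"fingers":1},{"dp":[0,0,0],"rotation":[0,0,0],"fingers":1}]' 25
```

```text
clock: 4.68
position: [0.4845, -0.0292, 0.0386]
ee_rot: [-2.725, -1.561, 0.007]
force: [-0.8, -0.2, 0.8]
width: 0.497
clock: 5.55
position: [0.4847, -0.0292, 0.0389]
ee_rot: [-2.725, -1.561, 0.006]
force: [-0.9, 0.8, 5.7]
width: 0.149
```

```bash
python3 -m pendant '[{"dp":[0,0,-0.02],"rotation":[0,0,0],"fingers":1},{"dp":[0,0,-0.06],"rotation":[0,0,0],"fingers":1},{"dp":[0,0,-0.11],"rotation":[0,0,0],"fingers":1},{"dp":[0,0,-0.15],"rotation":[0,0,0],"fingers":1},{"dp":[0,0,-0.15],"rotation":[0,0,0],"fingers":1}]'
python3 - <<'E'
from h import *
C=cam('wrist'); im=arm.get_image('wrist'); cv2.imwrite('pics/w4.png',im)
o=arm.observe();p=o['position'];R=cv2.Rodrigues(o['ee_rot'])[0]
t=np.array([.6243,.1399,.185]);print(p,R.T@(t-p),np.degrees(np.arctan2(R[1,0],R[0,0])),o['width'],R[:,2])
E
```

```text
clock: 6.18
position: [0.4871, -0.029, 0.1916]
ee_rot: [2.725, 1.56, 0.002]
force: [-0.3, 0.4, -1.4]
width: 0.152
[ 0.48585861 -0.02911158  0.18971234] [0.2158437  0.03385435 0.00430346] 59.59201749646111 0.15331580563951988 [-0.00139475 -0.00127667 -0.99999821]
```

View pics/w4.png

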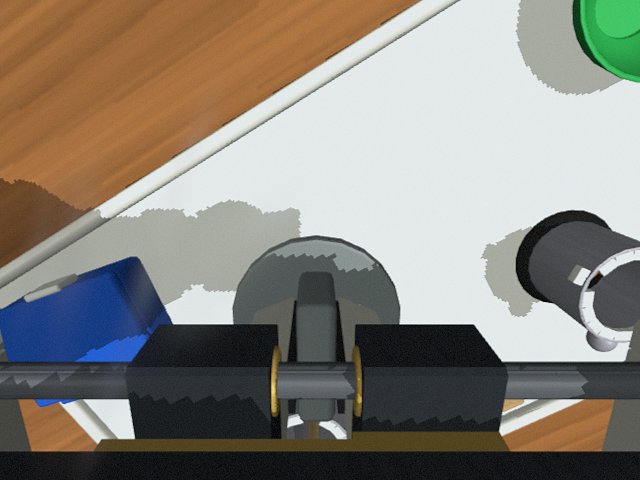

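The lid is gripped level and centred in the jaws (disc edges at columns 233 and 400). I'll carry it over the apricot cup and turn it to the slots.

```bash
python3 -m pendant '[{"dp":[0.02,0.003,-0.005],"rotation":[0,0,-0.1],"fingers":1},{"dp":[0.05,0.008,-0.01],"rotation":[0,0,-0.27],"fingers":1},{"dp":[0.09,0.014,-0.01],"rotation":[0,0,-0.44],"fingers":1},{"dp":[0.13,0.020,-0.01],"rotation":[0,0,-0.61],"fingers":1},{"dp":[0.17,0.027,-0.01],"rotation":[0,0,-0.78],"fingers":1},{"dp":[0.20,0.032,-0.005],"rotation":[0,0,-0.94],"fingers":1},{"dp":[0.216,0.034,0],"rotation":[0,0,-1.1],"fingers":1},{"dp":[0.216,0.034,0],"rotation":[0,0,-1.203],"fingers":1},{"dp":[0.216,0.034,0],"rotation":[0,0,-1.203],"fingers":1},{"dp":[0.216,0.034,0],"rotation":[0,0,-1.203],"fingers":1}]'
python3 - <<'E'
from h import *
import pickle
o=arm.observe();p=o['position'];R=cv2.Rodrigues(o['ee_rot'])[0]
C=cam('wrist'); im=arm.get_image('wrist'); cv2.imwrite('pics/w5.png',im)
pickle.dump(C,open('C5.pkl','wb'))
for n in ['side','scene']: cv2.imwrite(f'pics/{n}5.png',arm.get_image(n))
print(p,np.degrees(np.arctan2(R[1,0],R[0,0])),R[:,2],o['joints'],arm.observe()['position'])
E
```

```text
clock: 7.48
position: [0.624, 0.1395, 0.1882]
ee_rot: [-1.367, -2.826, 0.004]
force: [-0.5, 0.8, -0.3]
width: 0.156
[0.6240273  0.13954235 0.18824082] 128.3693345911154 [-0.00296623 -0.00168911 -0.99999417] [-0.00206361  0.53776801 -0.46160613  1.55028268  0.25698047  1.11761196
  1.71929068] [0.62438715 0.13975413 0.18916686]
```

View pics/w5.png

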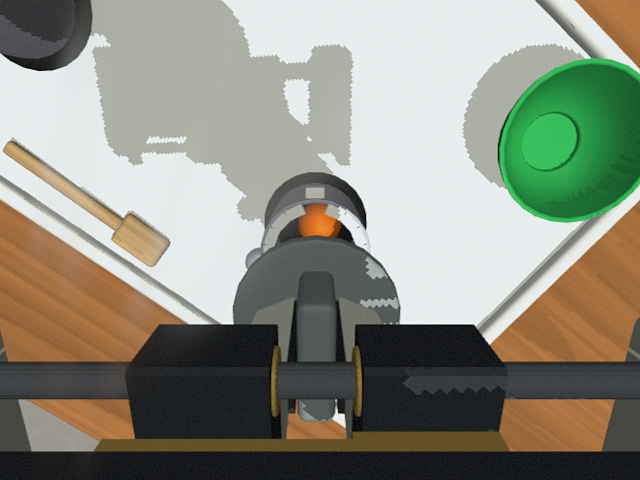

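View pics/side5.png

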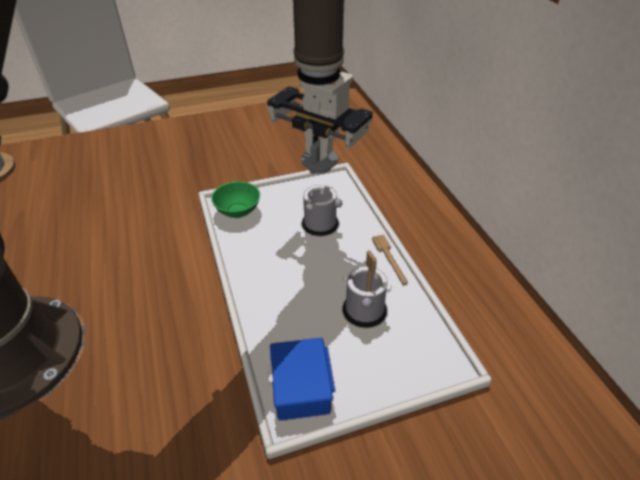

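View pics/scene5.png

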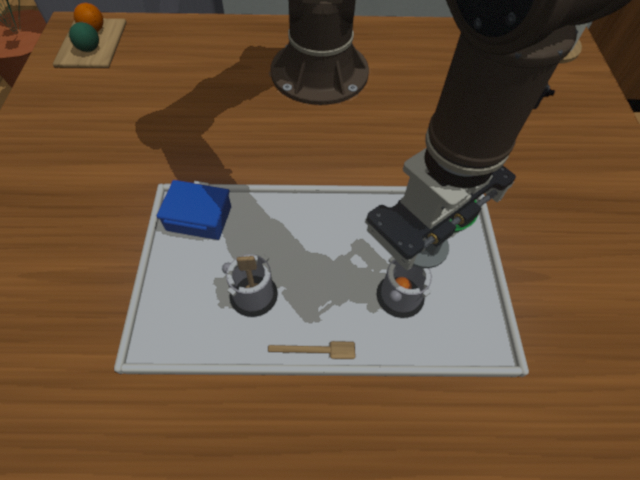

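The lid is above the cup. The fin (column 317) lines up with the near ear (315,192) in the wrist view. I'll quantify that before descending.

```bash
python3 - <<'E'
from h import *
im=cv2.imread('pics/w5.png'); cv2.imwrite('pics/z5.png',cv2.resize(im[165:330,225:410],None,fx=4,fy=3.6,interpolation=cv2.INTER_CUBIC))
E
```

```text
(no output)
```

View pics/z5.png

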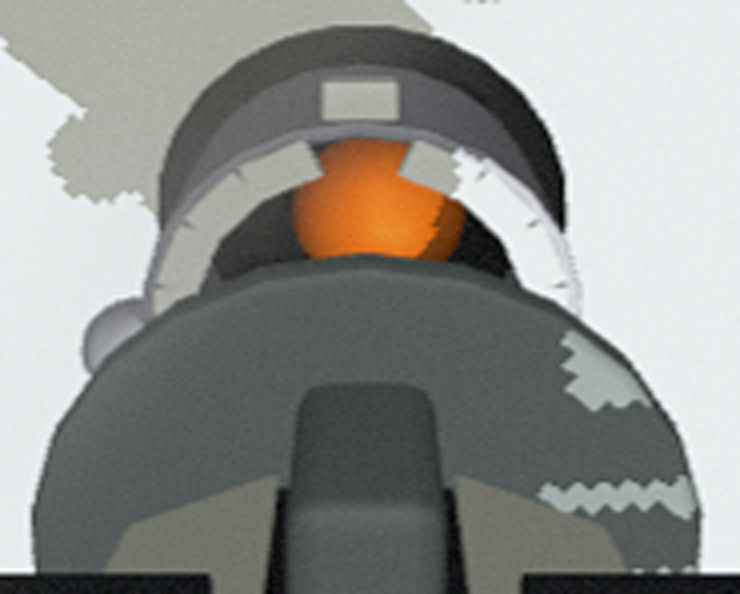

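```bash
python3 - <<'E'
from h import *
import pickle; C=pickle.load(open('C5.pkl','rb'))
f=lambda u,v,z:ray(C,(225+(u+.5)/4-.5,165+(v+.5)/3.6-.5),z)[:2]
d=np.array([np.cos(np.radians(218.5)),np.sin(np.radians(218.5))])
a=f(364,125,.092); print('cup',a-.036*d)
s=[f(323,178,.092),f(402,178,.092)]; print('slot corners',s, (s[0]+s[1])/2-.0256*d)
e=[f(322,81,.092),f(400,81,.092)];print(np.linalg.norm(e[0]-e[1]),np.mean(e,0)-.042*d)
zt=.1882
b=f(367,254,zt-.0269+.016); print('lid',b-.037*d, 'upper',f(367,270,zt-.0269+.024)-.037*d)
print(f(35,510,zt-.003),f(700,510,zt-.003))
print(-C[1].T@C[2])
E
```

```text
cup [0.62437742 0.14070198]
slot corners [array([0.60761988, 0.11904249]), array([0.59986436, 0.12885239])] [0.62377689 0.13988381]
0.01210255142638501 [0.6233469  0.13931796]
lid [0.62440501 0.14115031] upper [0.6241304  0.14091653]
[0.64094673 0.10839384] [0.5964229  0.16473634]
[0.55809576 0.0882101  0.34736186]
```

Cup ≈ (0.6241, 0.1400) and lid ≈ (0.6242, 0.140) agree to within about 1 mm. I'll descend to just above the flange.

```bash
python3 -m pendant '[{"dp":[0,0,0.02],"rotation":[0,0,0],"fingers":1},{"dp":[0,0,0.045],"rotation":[0,0,0],"fingers":1},{"dp":[0,0,0.062],"rotation":[0,0,0],"fingers":1},{"dp":[0,0,0.062],"rotation":[0,0,0],"fingers":1},{"dp":[0,0,0.062],"rotation":[0,0,0],"fingers":1}]'
python3 - <<'E'
from h import *
import pickle
o=arm.observe();p=o['position'];R=cv2.Rodrigues(o['ee_rot'])[0]
C=cam('wrist'); im=arm.get_image('wrist'); cv2.imwrite('pics/w6.png',im[100:360,180:460].repeat(2,0).repeat(2,1))
cv2.imwrite('pics/side6.png',cv2.resize(arm.get_image('side')[130:260,250:400],None,fx=4,fy=4,interpolation=cv2.INTER_CUBIC))
pickle.dump(C,open('C6.pkl','wb'))
print(p,np.degrees(np.arctan2(R[1,0],R[0,0])),R[:,2],o['force'],R.T@(np.array([.6242,.1399,.103])-p))
E
```

```text
clock: 8.25
position: [0.6248, 0.1399, 0.128]
ee_rot: [1.367, 2.829, -0.002]
force: [0.6, 0.9, -0.0]
width: 0.15
[0.62476583 0.13990988 0.12800422] 128.43192114637887 [-4.76810612e-04 -1.13776526e-03 -9.99999239e-01] [ 0.64067823  0.86835829 -0.03588608] [ 0.00035885 -0.00042236  0.02500448]
```

View pics/w6.png

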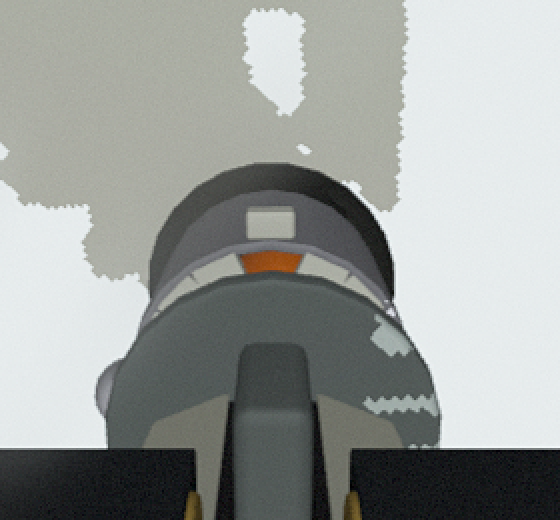

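View pics/side6.png

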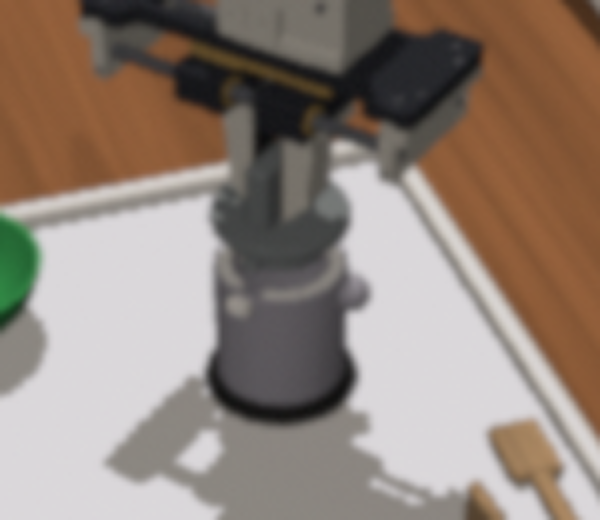

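Ear, slot, disc and fin are all centred within about 1 px (columns 271–274 at 2×). Going down, slowly.

```bash
python3 -m pendant '[{"dp":[0.0,-0.0005,0.006],"rotation":[0,0,0],"fingers":1},{"dp":[0.0,-0.0005,0.012],"rotation":[0,0,0],"fingers":1},{"dp":[0.0,-0.0005,0.016],"rotation":[0,0,0],"fingers":1},{"dp":[0.0,-0.0005,0.016],"rotation":[0,0,0],"fingers":1}]'
```

```text
clock: 8.85
position: [0.6242, 0.1395, 0.1117]
ee_rot: [-1.366, -2.829, 0.002]
force: [0.6, -0.1, -0.6]
width: 0.152
```

The lid is below the 0.090 m flange-jam height with no contact force, so the lugs are in the slots. I'll continue to the seat.

```bash
python3 -m pendant '[{"dp":[0,0,0.003],"rotation":[0,0,0],"fingers":1},{"dp":[0,0,0.006],"rotation":[0,0,0],"fingers":1},{"dp":[0,0,0.0085],"rotation":[0,0,0],"fingers":1},{"dp":[0,0,0.0095],"rotation":[0,0,0],"fingers":1},{"dp":[0,0,0.0095],"rotation":[0,0,0],"fingers":1}]'
python3 - <<'E'
from h import *
o=arm.observe();p=o['position'];R=cv2.Rodrigues(o['ee_rot'])[0]
im=arm.get_image('wrist'); cv2.imwrite('pics/w7.png',im[100:360,180:460].repeat(2,0).repeat(2,1))
cv2.imwrite('pics/side7.png',cv2.resize(arm.get_image('side')[130:260,250:400],None,fx=4,fy=4,interpolation=cv2.INTER_CUBIC))
print(p,np.degrees(np.arctan2(R[1,0],R[0,0])),R[:,2],o['force'],o['joints'])
E
```

```text
clock: 9.48
position: [0.6242, 0.1395, 0.1029]
ee_rot: [1.366, 2.829, -0.002]
force: [-2.8, -1.6, 6.2]
width: 0.153
[0.62420012 0.13952287 0.10293613] 128.43339717744104 [-4.79646098e-04 -1.39526293e-03 -9.99998912e-01] [-2.77747998 -1.62470901  6.2299012 ] [-0.01798881  0.61906832 -0.43691832  1.64119206  0.30780291  0.95107192
  1.67731036]
```

View pics/w7.png

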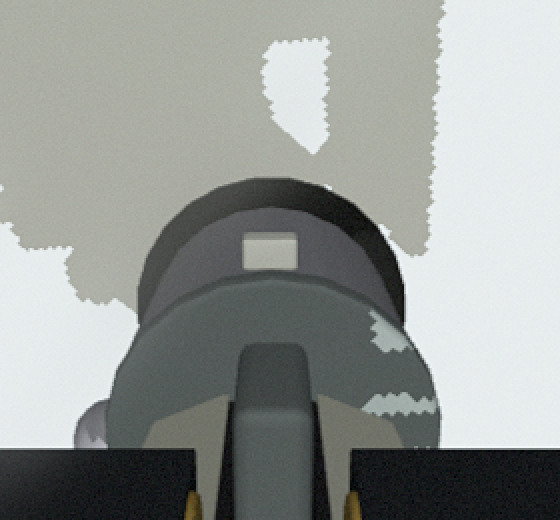

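View pics/side7.png

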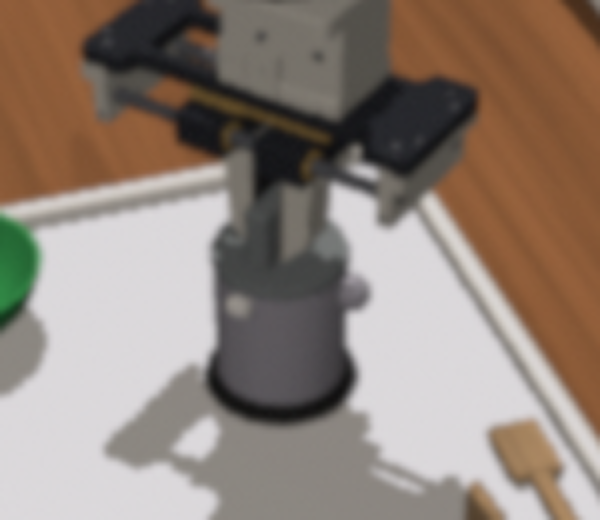

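Seated: the disc is on the rim, TCP z is 0.103, and the contact push is 6 N. Now I'll twist clockwise, which is +z in the tool frame, in two halves.

```bash
python3 -m pendant '[{"dp":[0,0,0],"rotation":[0,0,0],"fingers":1},{"dp":[0,0,0],"rotation":[0,0,0.08],"fingers":1},{"dp":[0,0,0],"rotation":[0,0,0.16],"fingers":1},{"dp":[0,0,0],"rotation":[0,0,0.24],"fingers":1},{"dp":[0,0,0],"rotation":[0,0,0.32],"fingers":1},{"dp":[0,0,0],"rotation":[0,0,0.4],"fingers":1},{"dp":[0,0,0],"rotation":[0,0,0.4],"fingers":1}]' 35
python3 - <<'E'
from h import *
o=arm.observe();R=cv2.Rodrigues(o['ee_rot'])[0]
print(o['position'],np.degrees(np.arctan2(R[1,0],R[0,0])),R[:,2],o['force'],o['ft_torque'])
im=arm.get_image('wrist'); cv2.imwrite('pics/w8.png',im[100:360,180:460].repeat(2,0).repeat(2,1))
E
```

```text
clock: 10.45
position: [0.6243, 0.1396, 0.103]
ee_rot: [1.9, 2.501, -0.002]
force: [-0.4, -0.1, 2.3]
width: 0.148
[0.62431115 0.1395837  0.10304095] 105.5435704531753 [-8.13401983e-05 -1.51374987e-03 -9.99998851e-01] [-0.36922161 -0.1274217   2.27163099] [0.05524276 0.06021477 0.01721318]
```

View pics/w8.png

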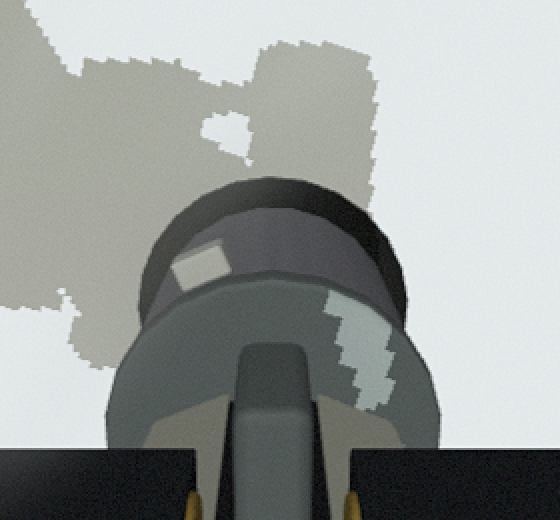

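The ear has shifted left to (200,265) while the fin stays vertical between the jaws, so the lid turned about 23° with the gripper and did not slip. Yaw is now 105.5°. The target is 83.5°, another 0.385 rad.

```bash
python3 -m pendant '[{"dp":[0,0,0],"rotation":[0,0,0.08],"fingers":1},{"dp":[0,0,0],"rotation":[0,0,0.16],"fingers":1},{"dp":[0,0,0],"rotation":[0,0,0.24],"fingers":1},{"dp":[0,0,0],"rotation":[0,0,0.32],"fingers":1},{"dp":[0,0,0],"rotation":[0,0,0.385],"fingers":1},{"dp":[0,0,0],"rotation":[0,0,0.385],"fingers":1},{"dp":[0,0,0],"rotation":[0,0,0.385],"fingers":1},{"dp":[0,0,0],"rotation":[0,0,0.385],"fingers":1}]'
python3 - <<'E'
from h import *
o=arm.observe();R=cv2.Rodrigues(o['ee_rot'])[0]
print(o['position'],np.degrees(np.arctan2(R[1,0],R[0,0])),R[:,2],o['force'],o['width'],abs(o['dq']).max())
C=cam('wrist');im=arm.get_image('wrist'); cv2.imwrite('pics/w9.png',im[100:360,180:460].repeat(2,0).repeat(2,1))
for n in ['side','scene']: cv2.imwrite(f'pics/{n}9.png',arm.get_image(n))
# predicted ear position in crop and ear angle
for a in (38.5+180,38.5):
    e=np.array([.6243+.039*np.cos(np.radians(a)),.1398+.039*np.sin(np.radians(a)),.092]);print((proj(C,e)-[180,100])*2)
E
```

```text
clock: 11.5
position: [0.6243, 0.1397, 0.103]
ee_rot: [2.341, 2.094, -0.002]
force: [-1.3, -0.3, 2.7]
width: 0.152
[0.62430499 0.13967879 0.10303135] 83.63011340216711 [-1.88908494e-04 -1.30820899e-03 -9.99999126e-01] [-1.32194201 -0.31739978  2.67053188] 0.15180237349264544 0.0048496558881111025
[147.16323391 307.06554379]
[389.5980793  527.67849926]
```

View pics/w9.png

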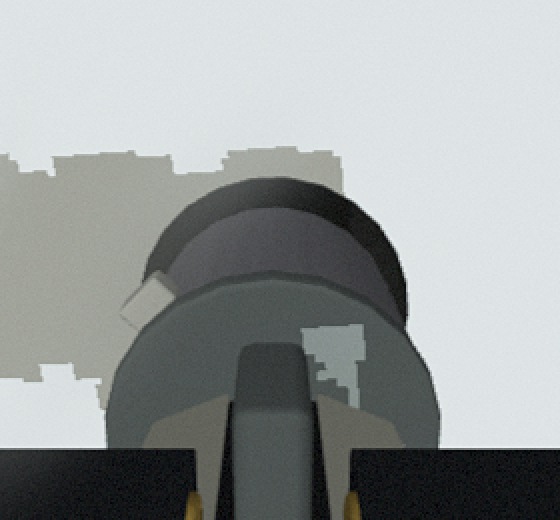

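View pics/side9.png

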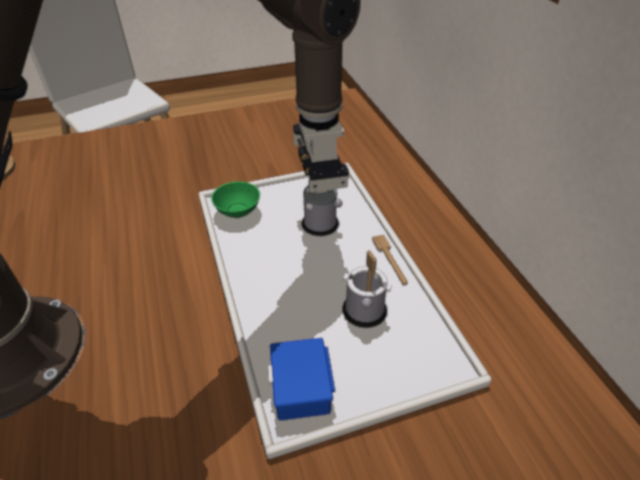

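View pics/scene9.png

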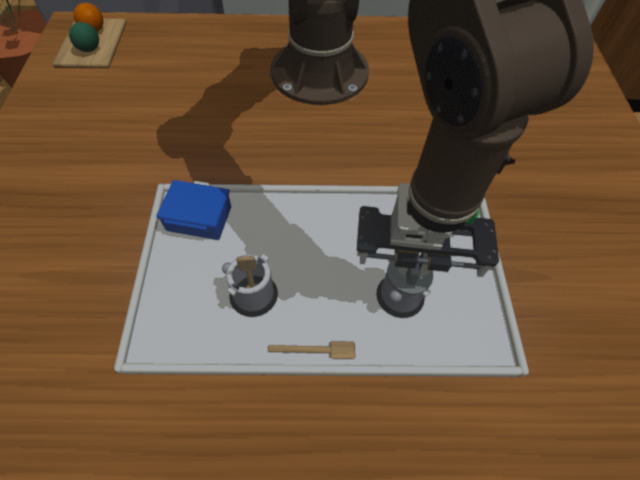

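The ear is at (148,299), close to the predicted (147,307). The gripper has turned 44.8°, the fin is still vertical in the jaws, and both spoons are where they were. Handing in.

```bash
python3 - <<'E'
from cell import arm
print(arm.sign_off())
E
```

```text
the job is handed in; nothing more can be done
None
```

The lid is on the apricot's cup, seated through the slots, turned about 45° clockwise and still gripped. I handed it in at about 11.7 s; sign-off gives no verdict.

- **Grasp:** my first attempt failed because the fingers close slowly and I lifted before they had shut. The lid did not move, and the second grip held (13.7 mm opening on the 14 mm fin).
- **Seating:** the lugs passed the flange with no measurable force. The lid came to rest on the rim with a 6 N push, at the height expected for the seat (TCP 0.103 m).
- **Twist:** the gripper turned 44.8° (yaw 128.4° to 83.6°). The fin stayed straight in the jaws, so there was no visible slip. That is well short of the catch at 58°.
- **Last checks:** grip set to 35 N, arm still, about 3 N downward push, tool upright to within 0.1°. The last overhead picture shows both spoons where they were.
- **Disagreements:** position estimates of the lid and cup differed by about 1 mm between views. The ear appeared about 8 px (in a 2× enlargement) from where I predicted it in the final picture, and I took that as measuring error.

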